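Turn on the griddle gas by fingertip

ROBOT

A 6-joint arm with a two-finger parallel gripper is mounted at the origin on the work surface. World frame = base frame: x ahead of the robot, y to its left, z up, the work surface at z = 0. Lengths are in m, angles in rad, forces in N, time in s.
With the tool pointing down it reaches from about 0.25 to 0.725 m from the base axis. Payload 9.7 kg.
Tool frame: the origin (TCP) lies midway between the tips of the shut fingers; the grasp point (between the pads) lies 19 mm behind it; z points along the fingers, x is the direction in which the jaws open and shut, and the axes are right-handed (so a half turn about z gives the same grasp; the last joint's range is limited). The gripper opens to 85 mm and grips with 20 to 120 N. Pads are 22 mm wide; open, the fingers measure 114 mm over their backs; the gripper's body (76 mm by 85 mm) begins 54 mm behind the grasp point. The pads swing forward as they close: fully open they stand 13 mm farther back than shut.
Start: joints at [1.216, 0.087, 0.176, 1.66, 0, 1.571], TCP at [0.191, 0.516, 0.231] pointing down, gripper open.
Joint ranges: [-3.13, 3.13], [-0.85, 1.81], [-1.15, 1.24], [-2.2, 2.28], [-1.44, 1.52], [-3.14, 3.14]. Speed limits (rad/s): [2.22, 2.22, 2.57, 3.14, 3.14, 3.14].

INTERFACE

Orientations are given as a unit quaternion [x, y, z, w].
In Python, from cell import readout, grab_frame, job gives the robot as it stands.
- The arm moves only by the shell command python3 -m jog 'ROWS' [FORCE]. ROWS is JSON, a list of rows, each a list of 5 numbers: the shift along the tool's x, y, z in cm, then the turn about the tool's z in rad, then the closure, from -1 (fully open) to 1 (shut), so that 0 is half open. In form: [[tx, ty, tz, turn, jaw], ...]. A call has 1 to 5 rows; each row shifts and turns the commanded pose from where the row before left it, along the tool's axes as they then stand; what a row does not reach is not made up. A row lasts 1/8 s, in which the tool goes at most 62.5 mm and 10.7 degrees, less where a joint would pass 70% of its speed; a pose out of reach is approached as far as the arm can. A call is refused whole if a number of a shift passes 6.25 or a number of a turn 0.188, either way. A call with a gripper value outside its range is refused whole. The fingers move at their own pace and stop on an object; FORCE is the grip in N (left out, the last holds). Time passes only in rows, so rows that do not move let the fingers close. It gives the time, the measured TCP pose, the force and the opening at its end, in the units of the state.
- readout.observe(): the state, without advancing time (a new reading comes with each control period).
- grab_frame(name): name is "side" or "top"; returns a dict with "frame" (400x640x3 uint8, red, green, blue), "mtx" (3x3 intrinsics, pixels), "dist_coeffs" ([k1, k2, p1, p2, k3] as OpenCV has them; the pictures are not rectified), "cam_to_world" (4x4, takes a point from camera to world coordinates). Camera axes: x right, y up, looking along -z (the intrinsics and any distortion apply to the point x, -y, -z); pixel columns grow to the right and rows downward; lengths in m; the calibration is good to about 2 mm. A picture is of the moment at which its call begins. There is no depth.
- job.finish_job(): hands the job in, once; it reports no verdict.
The state is a dict: "time_s": time; "joint_positions": joint angles; "dq": joint speeds; "joint_efforts": joint torques, N m; "ee_pos": TCP position; "ee_rot": TCP orientation; "ft_force": force on the tool from outside, world axes, zero at the start; "moment": the same for the moment, N m; "opening": finger opening in m.
Only numpy, scipy, OpenCV 4.12 (cv2) and the standard library are available. Lean on these libraries where they do the work, as an engineer would, in place of code of your own. Each camera call takes 0.05 s, during which the arm holds its last target.

TASK

Get the stall's griddle gas ready: with a fingertip, push the red shut-off lever round as far as it goes, until it lies in line with its brass pipe; then push the black pointer of the burner tap round until it points at the yellow clip on the dial's rim. Only push: do not pinch either handle between the fingers, do not shift the yellow clip, and leave the bottle, cup, jar and spatula where they are. Take the hand away from everything at the end.

Things in the scene. Friction and masses are not known exactly. Their poses are not given: they have to be found in the camera images.
- valve: Fixed gas shut-off valve. Origin on the counter under the red lever's vertical turning axis; z up. Brass pipe 23 mm thick, centre 34 mm up, runs 200 mm along x of this frame, with elbows (top 49 mm) and 48 mm flanges at its ends; valve body 52 x 36 mm, top 52 mm; stem above.
- red_lever (a joint): Angle of the red lever (rad), growing counter-clockwise seen from above. 0: closed, across the pipe, pointing along -y of valve. 1.571: fully open at a hard stop, in line with the pipe, pointing along +x of valve. Starts at 0 to 0.35. Dry friction 0.35 N m (about 4 N at 85 mm from the axis); stays where it is left.
- red_tip (a point): Middle of the red lever's free end, 115 mm from its axis, 80 mm above the counter; x points outwards. The lever is a straight bar 16 mm wide, 71 to 89 mm above the counter (a thin rib 1 mm more), free from 30 to 115 mm from its axis, with open air beneath down to the pipe. Steel hub on the axis: radius 15 mm, up to 97 mm.
- tap: Fixed burner tap: a round grey dial (radius 105 mm, flat top 46 mm above the counter, a dark rim and white strokes that thicken clockwise) on a pedestal, the black pointer above it. Origin on the counter under the dial's centre, which is the pointer's vertical turning axis; z up.
- pointer (a joint): Angle of the black pointer (rad), growing clockwise seen from above. 0: along +y of tap; 1.571: along +x of tap; stops at 0 and 2.8. It starts at 0 to 0.7, always short of the yellow clip, so it must go clockwise. Dry friction 0.35 N m (about 5 N at 66 mm from the axis); stays where it is left.
- pointer_tip (a point): Middle of the black pointer's free end, 85 mm from its axis, 73 mm above the counter; x points outwards. The pointer is a straight bar 16 mm wide, 64 to 82 mm above the counter (a thin white rib 1 mm more), free from 30 to 85 mm from its axis, 17 mm of air between it and the dial. Steel hub on the axis: radius 15 mm, up to 90 mm.
- clip_mark (a point): Where the pointer's tip must stand: 85 mm from the dial's axis, 73 mm above the counter; x points outwards to the clip. The clip: yellow block 16 mm wide, 94 to 112 mm from the axis, 46 to 60 mm above the counter, 1.2 to 2.4 rad clockwise of +y of tap. Stiff on the rim, but a hard push shifts it.
- bottle_mid (a point): Bystander: amber sauce bottle with a red cap, 58 mm wide, 110 mm tall, standing; point on its axis half-way up.
- cup_mid (a point): Bystander: steel cup, 74 mm wide at the rim, 85 mm tall, standing; point on its axis half-way up.
- jar_mid (a point): Bystander: glass jar with a green cap, 70 mm wide, 85 mm tall, standing; point on its axis half-way up.
- spatula_mid (a point): Bystander: spatula, 260 mm long, lying flat on the counter between the valve and the tap; point near the middle of its length, x along it to the blade.
Things that resemble listed ones, but are neither listed nor needed, are in the scene too. There is more than one size of the tap; the job needs the smaller.

How it is judged:
On the way, in this order (a step that is already met when the one before it is completed fails the run):
1. the red lever is fully open, in line with its pipe (value of joint red_lever above 1.47 rad), for 0.2 s.
2. the black pointer points at the yellow clip (horizontal distance between pointer_tip and clip_mark below 0.008 m), for 0.2 s.
At the end, for the whole second after the job is handed in: The red lever is within 0.1 rad of its open stop (joint above 1.47), the black pointer's tip is within 8 mm of the mark at the yellow clip (about 0.09 rad), both are at rest, the clip is within 6 mm and the bottle, cup, jar and spatula within 20 mm of where they started (value of joint red_lever above 1.47 rad and horizontal distance between pointer_tip and clip_mark below 0.008 m and velocity of joint pointer between -0.05 and 0.05 rad/s and velocity of joint red_lever between -0.05 and 0.05 rad/s and distance of each of bottle_mid, cup_mid, jar_mid, spatula_mid from where it was at the start of the episode below 0.02 m and distance of clip_mark from where it was at the start of the episode below 0.006 m); the robot touches nothing.
It fails at once if the bottle, cup, jar or spatula is moved, lifted or knocked over (distance of any of bottle_mid, cup_mid, jar_mid, spatula_mid from where it was at the start of the episode above 0.02 m).
It fails at once if the red lever is pinched: the fingers press on both its long sides at once (contact force between the fingers and red_lever_c3 above 1.5 N and contact force between the fingers and red_lever_c4 above 1.5 N).
It fails at once if the black pointer is pinched: the fingers press on both its long sides at once (contact force between the fingers and pointer_c3 above 1.5 N and contact force between the fingers and pointer_c4 above 1.5 N).
It fails at once if the yellow clip is shifted along the rim (distance of clip_mark from where it was at the start of the episode above 0.006 m).
It also fails if it takes over 64 s, if anything falls off the work surface, if the arm or the gripper's body presses on something with over 40 N, if the wrist force passes 120 N, or if a joint passes its speed limit or range.

## Working session

There is one attempt and no reset: what is moved stays moved. The work goes in short steps, Python scripts to look and compute and a shell command to move; the robot and the scene stay as the last step left them, time stands still between calls to the robot, and variables do not carry over. Pictures are saved under pics/ and viewed, and the job is handed in when it is done.

```bash
mkdir -p pics; ls; python3 - <<'E'
from cell import readout, grab_frame
import cv2
s=readout.observe(); print({k:s[k] for k in('time_s','ee_pos','ee_rot','opening','joint_positions')})
for n in('side','top'):
    f=grab_frame(n); cv2.imwrite(f'pics/{n}0.png',f['frame'][:,:,::-1]); print(n,f['mtx'],f['dist_coeffs'],f['cam_to_world'])
E
```

```text
pics
{'time_s': 0.0, 'ee_pos': array([0.19099774, 0.51552592, 0.23057235]), 'ee_rot': array([ 8.20792574e-01,  5.71225969e-01, -5.40608235e-04,  3.88071819e-04]), 'opening': 0.08524378511615063, 'joint_positions': array([ 1.21599463e+00,  8.74556132e-02,  1.75108474e-01,  1.65978000e+00,
       -1.94381642e-05,  1.57079322e+00])}
side [[498.86848348   0.         318.96597212]
 [  0.         498.86848348 198.13187419]
 [  0.           0.           1.        ]] [-0.03444528  0.          0.          0.          0.        ] [[ 0.82572323  0.36564814 -0.42951435 -0.13161144]
 [-0.56406847  0.53145249 -0.63196916 -0.94752109]
 [-0.00281187  0.76410712  0.64508326  1.02812711]
 [ 0.          0.          0.          1.        ]]
top [[509.53232595   0.         317.70134825]
 [  0.         509.53232595 200.25811863]
 [  0.           0.           1.        ]] [-0.02481068  0.          0.          0.          0.        ] [[ 1.36074255e-02  9.87451222e-01 -1.57336970e-01  2.71197051e-01]
 [-9.99907325e-01  1.35045205e-02 -1.72311176e-03 -2.10661005e-02]
 [ 4.23271508e-04  1.57345835e-01  9.87543472e-01  1.42539528e+00]
 [ 0.00000000e+00  0.00000000e+00  0.00000000e+00  1.00000000e+00]]
```

View pics/top0.png

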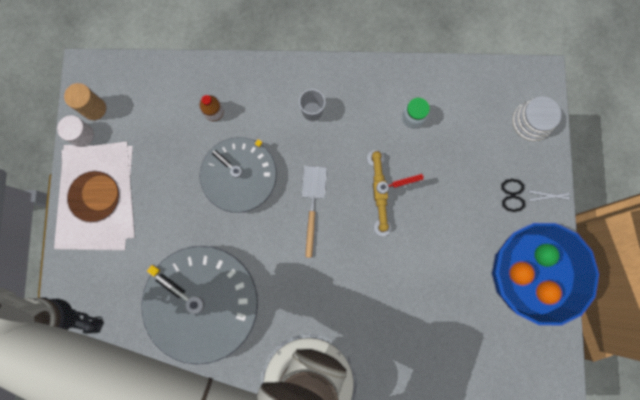

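View pics/side0.png

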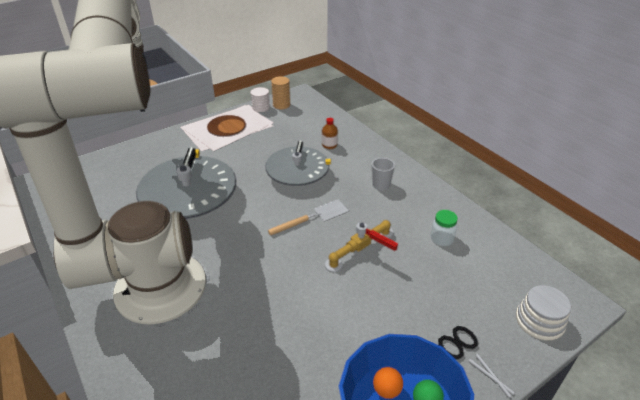

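The top view shows two dials. The small one is centred at about (237,173) with a clip at (258,143), and the large one at (198,303) with a clip at (153,271). The small dial fits the job. The red lever is at (383,187)→(423,178), and its pipe runs from (376,157) to (382,228). Next I'll enlarge crops to confirm.

```bash
python3 - <<'E'
import cv2, numpy as np
t=cv2.imread('pics/top0.png'); s=cv2.imread('pics/side0.png')
def crop(im,x,y,w,h,k): return cv2.resize(im[y:y+h,x:x+w],None,fx=k,fy=k,interpolation=cv2.INTER_CUBIC)
cv2.imwrite('pics/c1.png',crop(t,190,125,100,100,6))
cv2.imwrite('pics/c2.png',crop(t,350,140,100,100,6))
cv2.imwrite('pics/c3.png',crop(s,255,130,100,70,8))
cv2.imwrite('pics/c4.png',crop(s,315,205,100,75,8))
E
```

```text
(no output)
```

View pics/c1.png

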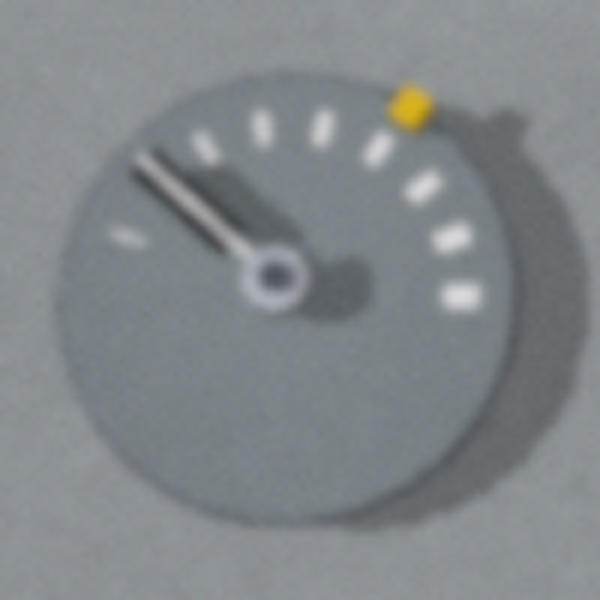

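View pics/c2.png

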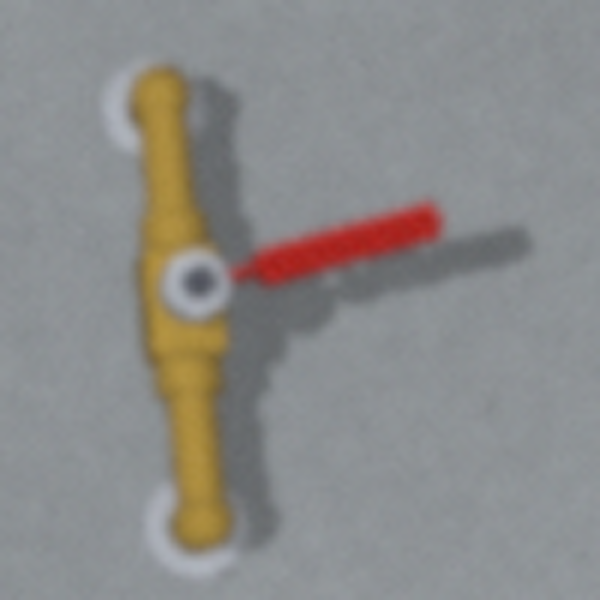

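View pics/c3.png

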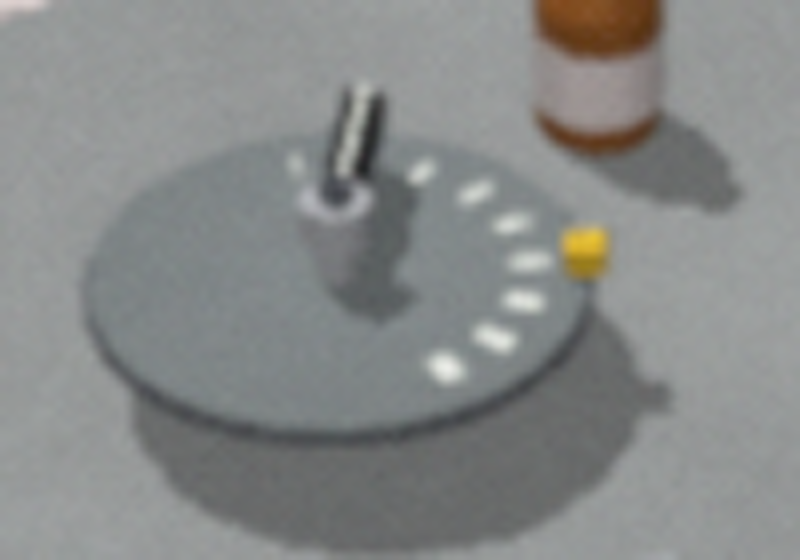

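View pics/c4.png

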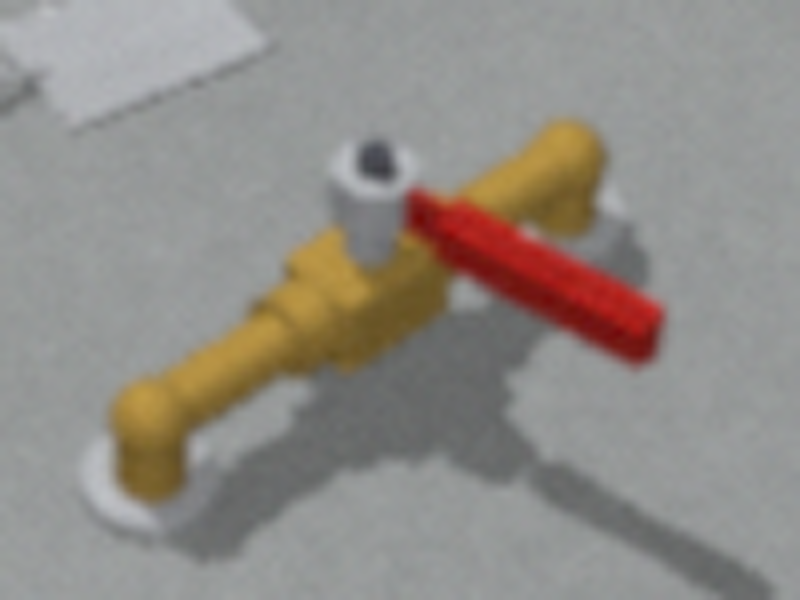

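```bash
cat > h.py <<'E'
import numpy as np, cv2
from cell import readout, grab_frame
C={n:grab_frame(n) for n in('side','top')}
def ray(n,p):
    f=C[n]; u=cv2.undistortPoints(np.array([[p]],float),f['mtx'],np.array(f['dist_coeffs']))[0,0]
    T=f['cam_to_world']; d=T[:3,:3]@np.array([u[0],-u[1],-1]); return T[:3,3],d/np.linalg.norm(d)
def tri(a,b):
    A=np.zeros((3,3));v=np.zeros(3)
    for n,p in(('top',a),('side',b)):
        o,d=ray(n,p);P=np.eye(3)-np.outer(d,d);A+=P;v+=P@o
    return np.linalg.solve(A,v)
def pl(n,p,z):
    o,d=ray(n,p); return (o+d*(z-o[2])/d[2]).round(4)
def proj(n,P):
    f=C[n];T=f['cam_to_world'];q=T[:3,:3].T@(np.array(P)-T[:3,3])
    return cv2.projectPoints(np.array([[q[0],-q[1],-q[2]]]),np.zeros(3),np.zeros(3),f['mtx'],np.array(f['dist_coeffs']))[0].ravel()
E
python3 - <<'E'
from h import *
D={'taphub':((235.7,171.2),(297.1,154.6),.09),'ptip':((213.3,150.8),(300.2,141),.083),'clip':((258.7,143),(328.2,160),.06),
'vhub':((382.8,187),(362,225),.097),'ltip':((422.8,176.7),(396.5,245),.089),'elbF':((376.7,155),(386.9,223.8),.049),'elbN':((383.8,227.5),(333.8,255.6),.049)}
for k,(a,b,z) in D.items(): print(k,'tri',tri(a,b).round(4),'top',pl('top',a,z),'side',pl('side',b,z))
for k,a,z in(('bottle',(208,100),.11),('cup',(313,98),.085),('jar',(418,106),.085),('spat blade R top',(327,166),.003),('spat handle',(309,255),.01),('bladeL',(302,196),.003),('bladeR',(326,197),.003)): print(k,pl('top',a,z))
E
```

```text
taphub tri [0.5626 0.2028 0.0823] top [0.5598 0.2021 0.09  ] side [0.5582 0.1931 0.09  ]
ptip tri [0.6176 0.2671 0.0799] top [0.6171 0.2663 0.083 ] side [0.615  0.2632 0.083 ]
clip tri [0.648  0.1462 0.0592] top [0.6468 0.1466 0.06  ] side [0.6485 0.1451 0.06  ]
vhub tri [ 0.5224 -0.1919  0.0933] top [ 0.5208 -0.1909  0.097 ] side [ 0.5209 -0.1952  0.097 ]
ltip tri [ 0.5529 -0.3     0.0887] top [ 0.5519 -0.2994  0.089 ] side [ 0.5538 -0.3005  0.089 ]
elbF tri [ 0.6245 -0.1829  0.0365] top [ 0.6199 -0.1807  0.049 ] side [ 0.6165 -0.193   0.049 ]
elbN tri [ 0.4209 -0.2011  0.041 ] top [ 0.4181 -0.199   0.049 ] side [ 0.4185 -0.2078  0.049 ]
bottle [0.7512 0.2816 0.11  ]
cup [ 0.7698 -0.0019  0.085 ]
jar [ 0.751 -0.291  0.085]
spat blade R top [ 0.5973 -0.0438  0.003 ]
spat handle [0.343  0.0034 0.01  ]
bladeL [0.5094 0.026  0.003 ]
bladeR [ 0.5075 -0.0419  0.003 ]
```

```bash
python3 -m jog '[[0,0,0,0.174,1],[0,0,0,0.174,1],[0,0,0,0.174,1],[0,0,0,0.174,1],[0,0,0,0.174,1]]' 20; python3 -m jog '[[0,0,0,0.174,1],[0,0,0,0.174,1],[0,0,0,0,1]]'
```

```text
time_s: 0.82
ee_pos: [0.191, 0.5157, 0.2311]
ee_rot: [0.986, 0.169, -0.0, 0.0]
ft_force: [-0.1, 0.6, 0.4]
opening: -0.0002
time_s: 1.2
ee_pos: [0.1911, 0.5157, 0.2311]
ee_rot: [1.0, -0.0, -0.0, 0.0]
ft_force: [0.7, -0.7, -0.8]
opening: -0.0001
```

```bash
python3 -m jog '[[2,4,0,0,1],[2,4,0,0,1],[2,4,0,0,1],[2,4,0,0,1],[2,4,0,0,1]]'; python3 -m jog '[[2,4,0,0,1],[2,4,0,0,1],[2,4,0,0,1],[2,4,0,0,1],[2,4,0,0,1]]'; python3 -m jog '[[2,4,0,0,1],[2,4,0,0,1],[2,4,0,0,1],[2,4,0,0,1],[2,4,0,0,1]]';python3 -m jog '[[0.5,4,2,0,1],[0.4,4,2,0,1],[0,4,2,0,1],[0,4,2,0,1],[0,4,0,0,1]]'
```

```text
time_s: 1.82
ee_pos: [0.291, 0.3142, 0.2313]
ee_rot: [1.0, 0.002, 0.0, -0.0]
ft_force: [0.8, -0.4, -0.7]
opening: -0.0001
time_s: 2.45
ee_pos: [0.3907, 0.1139, 0.2314]
ee_rot: [1.0, 0.001, 0.0, -0.0]
ft_force: [0.2, 1.4, -0.3]
opening: 0.0001
time_s: 3.08
ee_pos: [0.4903, -0.0864, 0.2313]
ee_rot: [1.0, 0.001, 0.0, -0.0]
ft_force: [1.7, -0.1, 0.4]
opening: -0.0002
time_s: 3.7
ee_pos: [0.4976, -0.2858, 0.1493]
ee_rot: [1.0, 0.001, -0.001, -0.001]
ft_force: [-0.0, -0.2, 0.9]
opening: 0.0003
```

```bash
python3 -m jog '[[0,0,2.5,0,1],[0,0,2.5,0,1],[0,0,2.5,0,1],[0,0,0.5,0,1],[0,0,0,0,1]]'; python3 - <<'E'
from h import *
t=C['top']['frame'][:,:,::-1]; s=C['side']['frame'][:,:,::-1]
cv2.imwrite('pics/d1.png',cv2.resize(t[120:270,310:460],None,fx=4,fy=4,interpolation=2))
cv2.imwrite('pics/d2.png',cv2.resize(s[170:300,300:460],None,fx=5,fy=4.5,interpolation=2))
print(proj('top',[.4976,-.286,.07]))
E
```

```text
time_s: 4.32
ee_pos: [0.4985, -0.2849, 0.0717]
ee_rot: [1.0, -0.0, 0.0, 0.0]
ft_force: [0.5, -0.6, 0.5]
opening: 0.0001
[416.79969989 197.76848612]
```

View pics/d1.png

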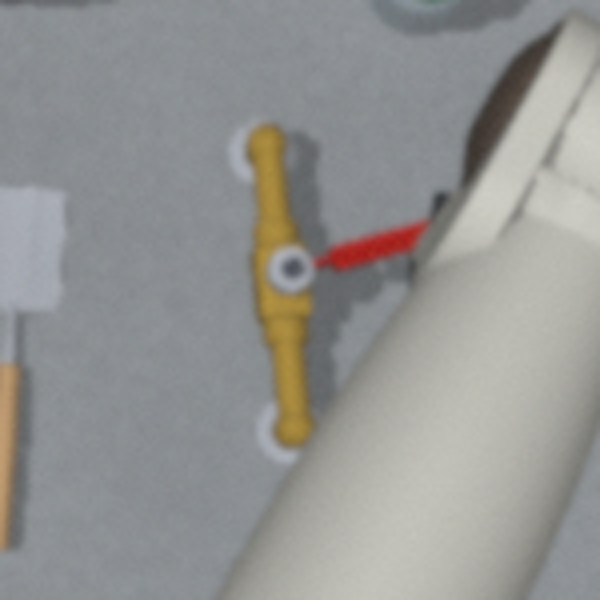

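View pics/d2.png

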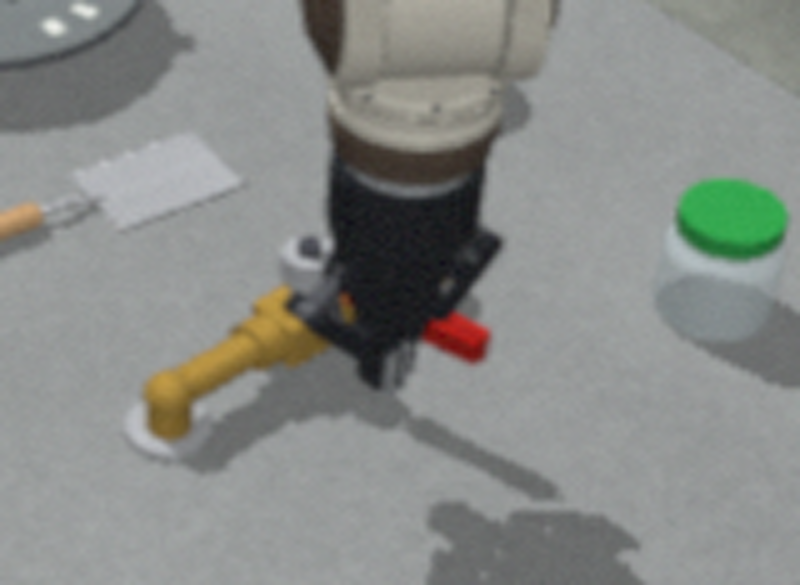

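```bash
python3 -m jog '[[0.5,-0.2,0.6,0,1],[0.5,-0.2,0,0,1],[0.5,-0.2,0,0,1],[0.5,0,0,0,1],[0.4,0,0,0,1]]'; python3 -m jog '[[0.4,0,0,0,1],[0.4,0,0,0,1],[0.4,0,0,0,1],[0.4,-0.1,0,0,1]]'
```

```text
time_s: 5.05
ee_pos: [0.5229, -0.2789, 0.0653]
ee_rot: [1.0, -0.001, 0.0, 0.0]
ft_force: [0.1, -1.1, 0.2]
opening: -0.0002
time_s: 5.55
ee_pos: [0.5376, -0.2778, 0.0648]
ee_rot: [1.0, -0.001, -0.001, -0.0]
ft_force: [-6.0, 0.6, 0.0]
opening: -0.0002
```

```bash
python3 -m jog '[[0.84,-0.21,0,0,1],[0.82,-0.29,0,0,1],[0.79,-0.37,0,0,1],[0.75,-0.45,0,0,1],[0.7,-0.52,0,0,1]]'; python3 -m jog '[[0.64,-0.59,0,0,1],[0.58,-0.65,0,0,1],[0.51,-0.7,0,0,1]]'
```

```text
time_s: 6.18
ee_pos: [0.5767, -0.2598, 0.0647]
ee_rot: [1.0, -0.001, -0.001, 0.0]
ft_force: [-4.4, -1.9, -0.3]
opening: -0.0003
time_s: 6.55
ee_pos: [0.594, -0.2407, 0.0647]
ee_rot: [1.0, -0.001, -0.001, 0.0]
ft_force: [-4.9, -3.2, 0.1]
opening: -0.0001
```

```bash
python3 -m jog '[[0.44,-0.75,0,0,1],[0.36,-0.79,0,0,1],[0.28,-0.82,0,0,1]]'; python3 -m jog '[[0.15,-0.6,0,0,1],[0,0,0,0,1]]'
```

```text
time_s: 6.92
ee_pos: [0.6051, -0.2173, 0.0648]
ee_rot: [1.0, -0.001, -0.001, 0.001]
ft_force: [-4.1, -3.7, -1.1]
opening: 0.0003
time_s: 7.18
ee_pos: [0.6073, -0.2107, 0.0651]
ee_rot: [1.0, -0.001, -0.0, 0.0]
ft_force: [0.8, -0.6, -0.6]
opening: 0.0002
```

```bash
python3 -m jog '[[0,-0.3,0,0,1]]'; python3 -m jog '[[0,-0.3,0,0,1]]';python3 -m jog '[[0,-0.3,0,0,1]]'
```

```text
time_s: 7.3
ee_pos: [0.6075, -0.2084, 0.0652]
ee_rot: [1.0, -0.001, 0.0, 0.001]
ft_force: [0.9, -5.0, -3.3]
opening: -0.0003
time_s: 7.42
ee_pos: [0.6077, -0.2053, 0.0652]
ee_rot: [1.0, -0.001, 0.0, 0.001]
ft_force: [2.2, -4.8, -2.0]
opening: -0.0001
time_s: 7.55
ee_pos: [0.6077, -0.2022, 0.0653]
ee_rot: [1.0, -0.001, 0.001, 0.001]
ft_force: [2.9, -5.0, -3.5]
opening: 0.0001
```

```bash
python3 - <<'E'
from h import *
t=C['top']['frame'][:,:,::-1]; s=C['side']['frame'][:,:,::-1]
cv2.imwrite('pics/e1.png',cv2.resize(t[120:270,310:460],None,fx=4,fy=4,interpolation=2))
cv2.imwrite('pics/e2.png',cv2.resize(s[170:300,300:460],None,fx=5,fy=4.5,interpolation=2))
E
```

```text
(no output)
```

View pics/e1.png

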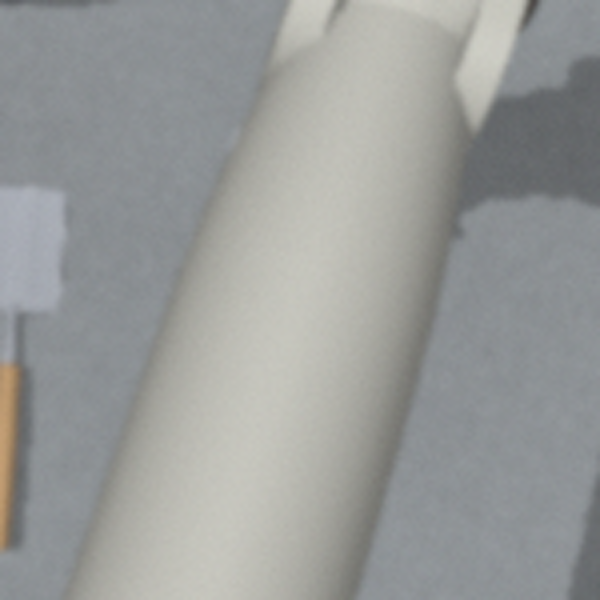

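View pics/e2.png

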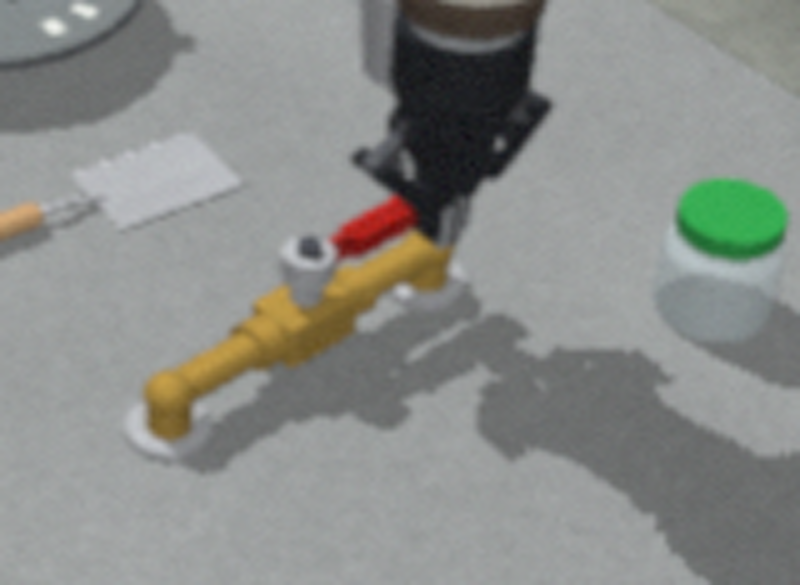

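The lever is close to in line with the pipe. I'll push on in small steps until the force rises at the stop.

```bash
python3 -m jog '[[0,-0.2,0,0,1]]'; python3 -m jog '[[0,-0.2,0,0,1]]';python3 -m jog '[[0,-0.2,0,0,1]]'
```

```text
time_s: 7.78
ee_pos: [0.6077, -0.2012, 0.0654]
ee_rot: [1.0, -0.001, 0.0, 0.001]
ft_force: [3.3, -15.5, -4.8]
opening: -0.0001
time_s: 7.9
ee_pos: [0.6077, -0.201, 0.0655]
ee_rot: [1.0, -0.002, 0.001, 0.003]
ft_force: [3.9, -24.4, -6.2]
opening: 0.0001
time_s: 8.02
ee_pos: [0.6077, -0.2008, 0.0656]
ee_rot: [1.0, -0.003, 0.001, 0.005]
ft_force: [1.9, -33.6, -6.3]
opening: -0.0
```

The hard stop is clear: the force climbs to 34 N with no motion. Now I'll back off, lift and move towards the tap.

```bash
python3 -m jog '[[0,0.6,0,0,1],[0,1.5,0,0,1],[0,1.5,-1,0,1],[0,0,-5,0,1],[0,0,-5,0,1]]'; python3 -m jog '[[-4,-4,-5,0,1],[-4,-4,0,0,1],[-4,-5,0,0,1],[0,-6,0,0,1],[0,-6,0,0,1]]'; python3 -m jog '[[0,-6,0,0,1],[0,-6,0,0,1],[0,-6,0,0,1],[0,0,0,0,1]]';  python3 - <<'E'
from h import *
t=C['top']['frame'][:,:,::-1]; s=C['side']['frame'][:,:,::-1]
cv2.imwrite('pics/f0.png',t);cv2.imwrite('pics/f1.png',cv2.resize(t[120:270,310:460],None,fx=4,fy=4,interpolation=2))
E
```

```text
time_s: 8.65
ee_pos: [0.6068, -0.2324, 0.177]
ee_rot: [1.0, -0.001, -0.0, -0.0]
ft_force: [0.6, -0.5, 0.9]
opening: -0.0002
time_s: 9.28
ee_pos: [0.4951, 0.0115, 0.2182]
ee_rot: [1.0, -0.002, 0.001, -0.0]
ft_force: [1.1, 0.3, -0.3]
opening: 0.0001
time_s: 9.78
ee_pos: [0.4956, 0.1937, 0.2171]
ee_rot: [1.0, 0.001, -0.0, -0.0]
ft_force: [-0.4, -0.9, 0.4]
opening: -0.0001
```

View pics/f1.png

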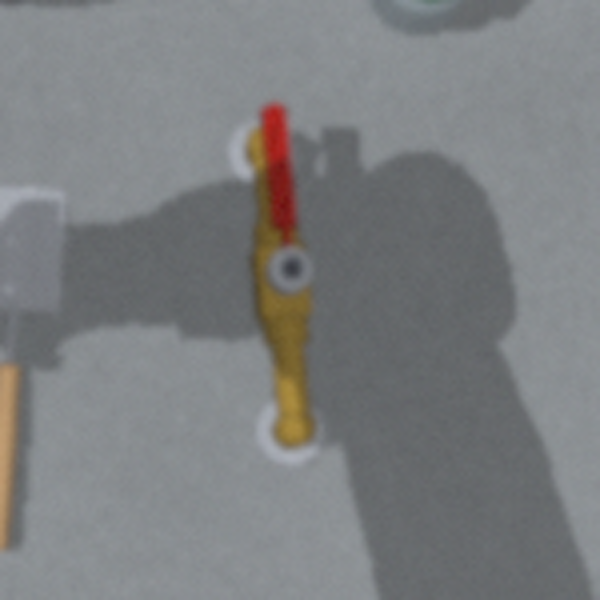

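View pics/f0.png

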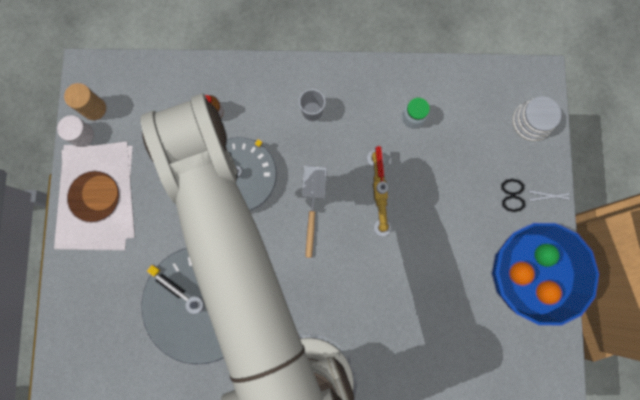

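```bash
python3 - <<'E'
from h import *
print(pl('top',(237.7,174.7),.046),pl('side',(297.4,165.2),.046))
print('lever tip',pl('top',(378.7,146.5),.089), pl('top',(382.8,187),.097))
E
```

```text
[0.5595 0.2035 0.046 ] [0.5588 0.1947 0.046 ]
lever tip [ 0.6335 -0.1816  0.089 ] [ 0.5208 -0.1909  0.097 ]
```

```bash
python3 -m jog '[[2.4,-4.2,0,0,1],[2.4,-4.2,0,0,1],[2.2,0,2,0,1],[0,0,4,0,1],[0,0,0,0,1]]'; python3 -m jog '[[0,0,3,0,1],[0,0,3,0,1],[0,0,2.7,0,1],[0,0,0,0,1]]'; python3 - <<'E'
from h import *
s=C['side']['frame'][:,:,::-1]
cv2.imwrite('pics/g1.png',cv2.resize(s[90:220,230:390],None,fx=5,fy=4.5,interpolation=2))
E
```

```text
time_s: 10.6
ee_pos: [0.5652, 0.272, 0.1538]
ee_rot: [1.0, -0.002, -0.003, 0.001]
ft_force: [-1.0, 0.1, -0.8]
opening: -0.0003
time_s: 11.1
ee_pos: [0.5657, 0.2731, 0.0699]
ee_rot: [1.0, -0.002, -0.001, 0.0]
ft_force: [-0.2, -0.0, 0.3]
opening: -0.0
```

View pics/g1.png

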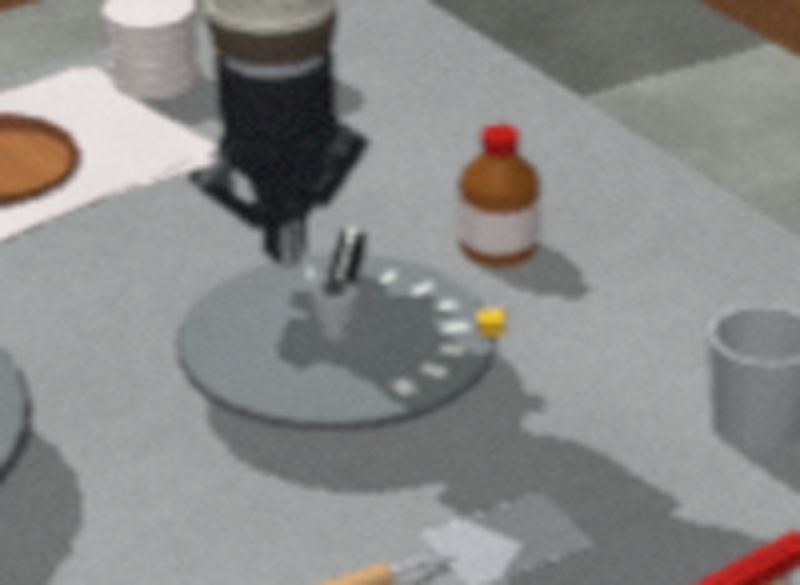

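```bash
python3 -m jog '[[0.81,0.2,0,0,1],[0.79,0.25,0,0,1],[0.76,0.31,0,0,1],[0.71,0.4,0,0,1]]'; python3 -m jog '[[0.66,0.48,0,0,1],[0.6,0.56,0,0,1],[0.53,0.63,0,0,1]]'
```

```text
time_s: 11.7
ee_pos: [0.5962, 0.2628, 0.0697]
ee_rot: [1.0, -0.001, -0.001, -0.0]
ft_force: [-6.7, 2.3, 1.0]
opening: -0.0001
time_s: 12.08
ee_pos: [0.6136, 0.2464, 0.0691]
ee_rot: [1.0, -0.001, -0.002, -0.001]
ft_force: [-7.0, 4.6, -0.0]
opening: -0.0
```

```bash
python3 -m jog '[[0.45,0.68,0,0,1],[0.36,0.73,0,0,1],[0.27,0.77,0,0,1],[0.18,0.8,0,0,1],[0,0,0,0,1]]'; python3 - <<'E'
from h import *
s=C['side']['frame'][:,:,::-1];t=C['top']['frame'][:,:,::-1]
cv2.imwrite('pics/h1.png',cv2.resize(s[120:200,250:350],None,fx=7,fy=7,interpolation=2))
cv2.imwrite('pics/h2.png',cv2.resize(t[125:225,190:290],None,fx=6,fy=6,interpolation=2))
E
```

```text
time_s: 12.7
ee_pos: [0.627, 0.2163, 0.0693]
ee_rot: [1.0, -0.001, -0.001, -0.001]
ft_force: [-1.8, 3.1, -0.9]
opening: -0.0004
```

View pics/h1.png

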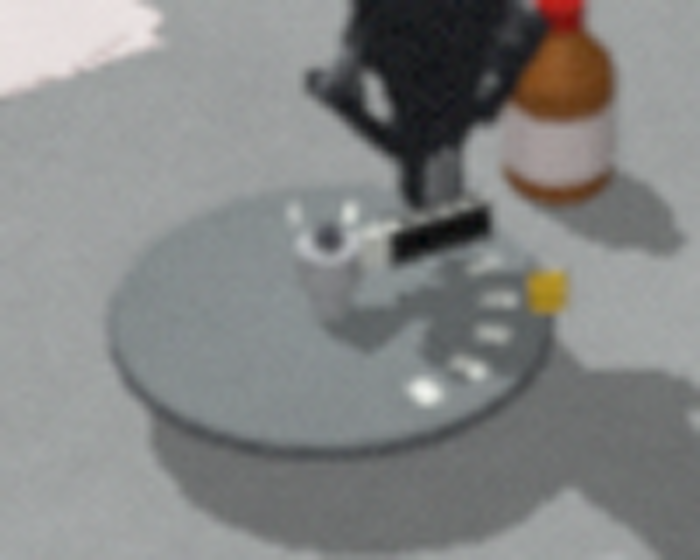

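View pics/h2.png

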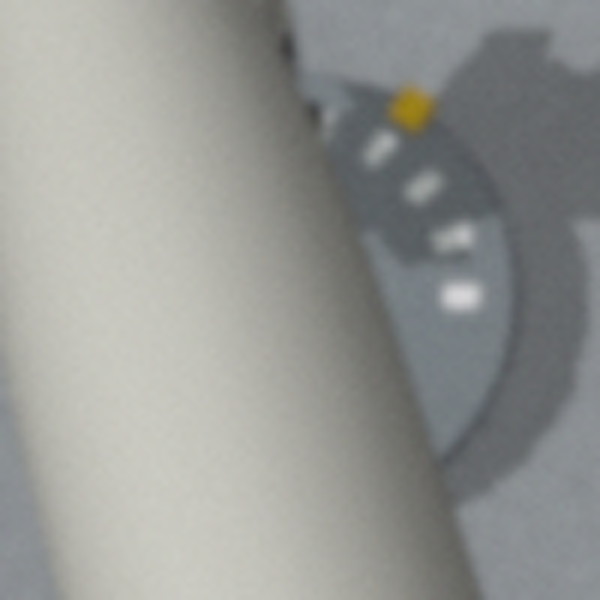

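```bash
python3 - <<'E'
from h import *
p=pl('side',(320,149.6),.083); a=np.array([.5595,.201]); v=p[:2]-a; print(p,np.hypot(*v),np.arctan2(v[1],v[0]))
c=np.array([.6476,.1459])-a; th=np.arctan2(c[1],c[0]);print('clip',th)
for t in (th,th-.1,th+.1,th+.2): print(t,proj('side',[*(a+.085*np.array([np.cos(t),np.sin(t)])),.083]),proj('top',[*(a+.085*np.array([np.cos(t),np.sin(t)])),.083]))
E
```

```text
[0.6414 0.1827 0.083 ] 0.08391960438419617 -0.2198321869157685
clip -0.5589053441007132
-0.5589053441007132 [322.1417805  154.41333375] [254.12320781 146.11695859]
-0.6589053441007132 [322.12952167 155.91699307] [256.62798215 147.88689816]
-0.45890534410071326 [321.89613304 152.92823526] [251.44684743 144.60416952]
-0.35890534410071323 [321.39803446 151.47607865] [248.62523243 143.36285464]
```

```bash
python3 -m jog '[[0.1,0.5,0,0,1],[0.05,0.5,0,0,1],[0,0.5,0,0,1],[0,0,0,0,1]]'; python3 -m jog '[[0,-1,0,0,1],[0,-2,-2,0,1],[-3,-4,-5,0,1],[-5,-5,-3,0,1],[-5,-5,0,0,1]]';python3 -m jog '[[-5,-5,0,0,1],[-5,0,0,0,1],[-5,0,0,0,1],[0,0,0,0,1]]'; python3 - <<'E'
from h import *
s=C['side']['frame'][:,:,::-1];t=C['top']['frame'][:,:,::-1]
cv2.imwrite('pics/i1.png',cv2.resize(s[120:200,250:350],None,fx=7,fy=7,interpolation=2))
cv2.imwrite('pics/i2.png',cv2.resize(t[125:225,190:290],None,fx=6,fy=6,interpolation=2))
E
```

```text
time_s: 13.4
ee_pos: [0.6287, 0.2015, 0.07]
ee_rot: [1.0, -0.001, 0.0, -0.001]
ft_force: [-0.8, 4.9, 0.0]
opening: 0.0003
time_s: 14.02
ee_pos: [0.5176, 0.3532, 0.1611]
ee_rot: [1.0, -0.002, 0.002, -0.001]
ft_force: [0.9, 0.9, -1.0]
opening: -0.0003
time_s: 14.52
ee_pos: [0.371, 0.3965, 0.1591]
ee_rot: [1.0, 0.0, 0.0, -0.0]
ft_force: [0.8, 0.5, 0.4]
opening: -0.0001
```

View pics/i1.png

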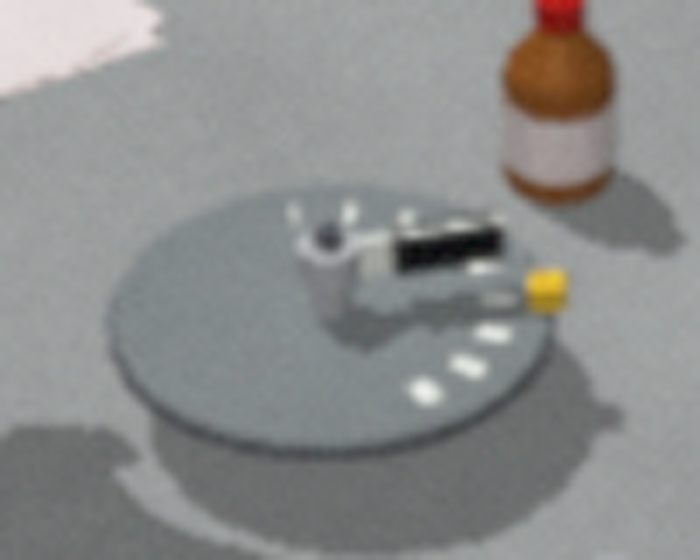

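View pics/i2.png

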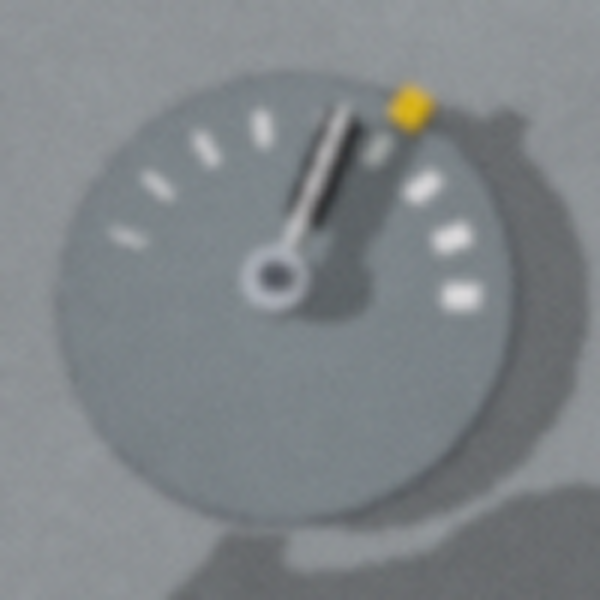

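```bash
python3 - <<'E'
from h import *
a=pl('top',(235.7,171.2),.09)[:2]; d=pl('top',(237.7,174.7),.046)[:2]
for A in(a,d,(a+d)/2):
  for p,z in(((247.5,142.6),.083),((258.7,143),.06)):
    v=pl('top',p,z)[:2]-A; print(A,v,np.hypot(*v),np.arctan2(v[1],v[0]))
b=pl('side',(297.1,154.6),.09)[:2]
for p,z in(((321.1,151.5),.083),((328.2,160),.06)):
    v=pl('side',p,z)[:2]-b; print(b,v,np.hypot(*v),np.arctan2(v[1],v[0]))
E
```

```text
[0.5598 0.2021] [ 0.0814 -0.0278] 0.0860162775293142 -0.3291033630633328
[0.5598 0.2021] [ 0.087  -0.0555] 0.10319520337690126 -0.5678440442634395
[0.5595 0.2035] [ 0.0817 -0.0292] 0.0867613393165412 -0.34325653461716
[0.5595 0.2035] [ 0.0873 -0.0569] 0.1042060458898619 -0.5776223535488269
[0.55965 0.2028 ] [ 0.08155 -0.0285 ] 0.08638664537994284 -0.3362104654184633
[0.55965 0.2028 ] [ 0.08715 -0.0562 ] 0.10369938524407947 -0.5727570281008032
[0.5582 0.1931] [ 0.08   -0.0215] 0.08283869868606093 -0.262546401740099
[0.5582 0.1931] [ 0.0903 -0.048 ] 0.10226480332939572 -0.48857682669929847
```

```bash
python3 -m jog '[[5,3.2,0,0,1],[5,3.2,0,0,1],[5,3.2,0,0,1],[5,3.2,0,0,1],[5.4,3.3,0,0,1]]'; python3 -m jog '[[0,0,0,0,1],[0,0,3,0,1],[0,0,3,0,1],[0,0,2.9,0,1],[0,0,0,0,1]]'
```

```text
time_s: 15.35
ee_pos: [0.6289, 0.2328, 0.1579]
ee_rot: [1.0, -0.002, 0.0, 0.0]
ft_force: [0.2, 1.1, 0.2]
opening: -0.0
time_s: 15.98
ee_pos: [0.6251, 0.2343, 0.0666]
ee_rot: [1.0, -0.001, -0.002, 0.001]
ft_force: [0.4, -0.8, -0.4]
opening: -0.0001
```

Next I'll push in the -y direction from 0.234 to about 0.190.

```bash
python3 -m jog '[[0,1,-0.3,0,1],[0,1,0,0,1],[0,1,0,0,1],[0,0.5,0,0,1]]'; python3 -m jog '[[0,0.4,0,0,1],[0,0.4,0,0,1],[0,0,0,0,1]]';  python3 - <<'E'
from h import *
s=C['side']['frame'][:,:,::-1]
cv2.imwrite('pics/j1.png',cv2.resize(s[120:200,250:350],None,fx=7,fy=7,interpolation=2))
E
```

```text
time_s: 16.48
ee_pos: [0.6266, 0.2, 0.0732]
ee_rot: [1.0, -0.001, 0.0, -0.001]
ft_force: [-1.5, 8.5, 1.9]
opening: 0.0001
time_s: 16.85
ee_pos: [0.6265, 0.1926, 0.073]
ee_rot: [1.0, -0.001, 0.0, -0.001]
ft_force: [0.3, 5.3, 1.1]
opening: 0.0001
```

View pics/j1.png

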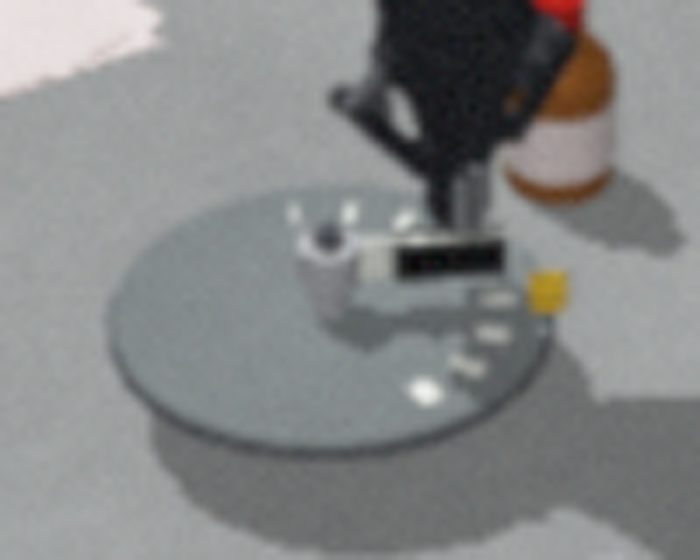

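```bash
python3 -m jog '[[0,0.25,0,0,1],[0,0.25,0,0,1],[0,0,0,0,1]]'; python3 -m jog '[[0,-1,0,0,1],[0,-2,-2,0,1],[-3,-4,-5,0,1],[-5,-5,-3,0,1],[-5,-5,0,0,1]]';python3 -m jog '[[-5,-5,0,0,1],[-5,0,0,0,1],[-5,0,0,0,1],[0,0,0,0,1]]'; python3 - <<'E'
from h import *
s=C['side']['frame'][:,:,::-1];t=C['top']['frame'][:,:,::-1]
cv2.imwrite('pics/k1.png',cv2.resize(s[120:200,250:350],None,fx=7,fy=7,interpolation=2))
cv2.imwrite('pics/k2.png',cv2.resize(t[125:225,190:290],None,fx=6,fy=6,interpolation=2))
E
```

```text
time_s: 17.32
ee_pos: [0.6265, 0.1875, 0.0728]
ee_rot: [1.0, -0.001, 0.0, -0.001]
ft_force: [0.4, 5.8, 1.6]
opening: 0.0003
time_s: 17.95
ee_pos: [0.515, 0.3388, 0.1633]
ee_rot: [1.0, -0.002, 0.002, -0.001]
ft_force: [0.5, 0.7, -0.8]
opening: -0.0001
time_s: 18.45
ee_pos: [0.3685, 0.3821, 0.1614]
ee_rot: [1.0, 0.0, 0.0, 0.0]
ft_force: [0.2, 0.6, -0.1]
opening: 0.0004
```

View pics/k1.png

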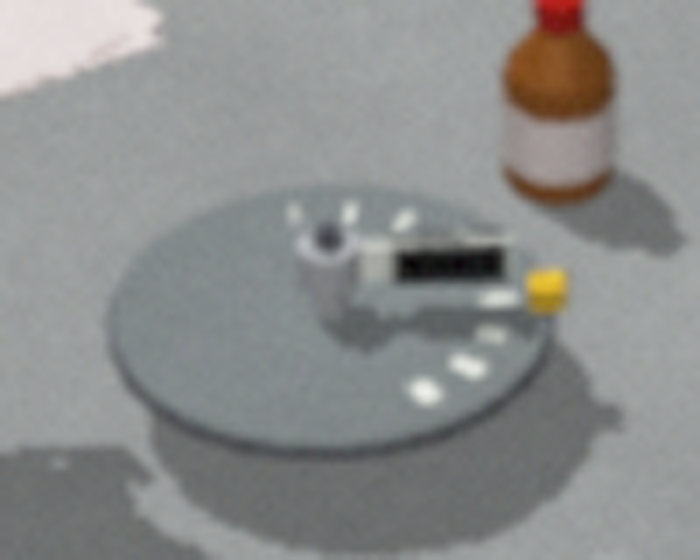

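View pics/k2.png

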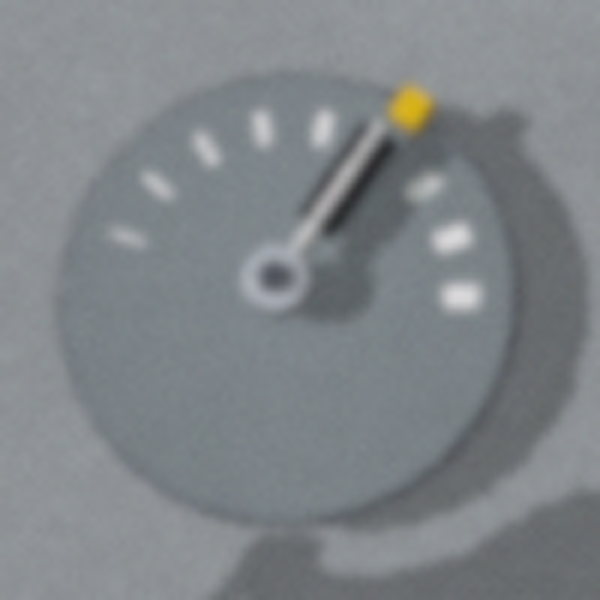

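```bash
python3 - <<'E'
from h import *
t=C['top']['frame'][:,:,::-1];s=C['side']['frame'][:,:,::-1]
a=pl('top',(235.7,171.2),.09)[:2]
for p,z in(((253.4,145.5),.083),((258.7,143),.06)):
    v=pl('top',p,z)[:2]-a; print(v,np.hypot(*v),np.arctan2(v[1],v[0]))
b=pl('side',(297.1,154.6),.09)[:2]
for p,z in(((322.2,153.9),.083),((328.2,160),.06)):
    v=pl('side',p,z)[:2]-b; print(v,np.hypot(*v),np.arctan2(v[1],v[0]))
cv2.imwrite('pics/l2.png',cv2.resize(t[130:180,225:275],None,fx=12,fy=12,interpolation=2))
# colour check: yellow centroid (top) vs start
for f in(cv2.imread('pics/top0.png'),t):
    h=cv2.cvtColor(np.ascontiguousarray(f),cv2.COLOR_BGR2HSV)[130:160,240:275]; m=(h[...,1]>130)&(h[...,0]>15)&(h[...,0]<35); y,x=np.nonzero(m); print(x.mean()+240,y.mean()+130,m.sum())
cv2.imwrite('pics/l0.png',t)
E
```

```text
[ 0.0735 -0.0441] 0.08571499285422593 -0.540419500270584
[ 0.087  -0.0555] 0.10319520337690126 -0.5678440442634395
[ 0.0752 -0.0349] 0.0829038599825122 -0.4345139224142225
[ 0.0903 -0.048 ] 0.10226480332939572 -0.48857682669929847
258.258064516129 142.6451612903226 31
258.27272727272725 142.84848484848484 33
```

View pics/l2.png

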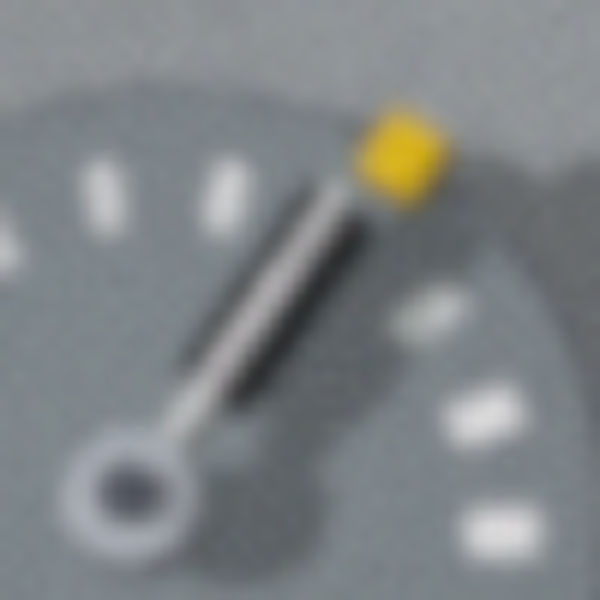

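View pics/l0.png

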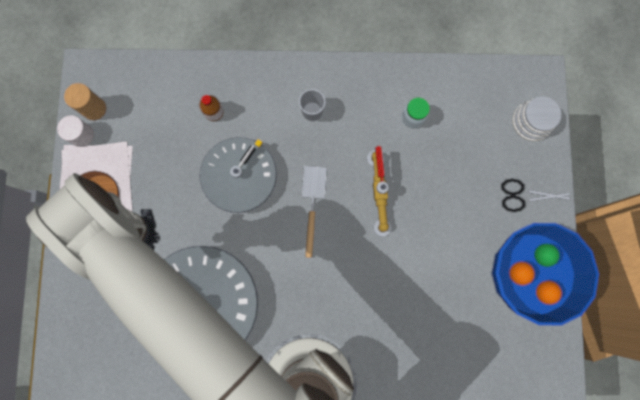

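Pointing error is about 0.03–0.05 rad short of the clip, which is in tolerance but off centre. I'll nudge about 2 mm more.

```bash
python3 -m jog '[[5.1,3,0,0,1],[5.1,3,0,0,1],[5.1,3,0,0,1],[5.1,3,0,0,1],[5.4,2.7,0,0,1]]'; python3 -m jog '[[0,0,0,0,1],[0,0,3,0,1],[0,0,3,0,1],[0,0,2.8,0,1],[0,0,0,0,1]]'
```

```text
time_s: 19.27
ee_pos: [0.6313, 0.2321, 0.1604]
ee_rot: [1.0, -0.002, -0.0, 0.0]
ft_force: [-0.3, 0.5, 0.6]
opening: -0.0002
time_s: 19.9
ee_pos: [0.6275, 0.2337, 0.0703]
ee_rot: [1.0, -0.001, -0.002, 0.001]
ft_force: [0.3, 0.1, 0.1]
opening: -0.0003
```

```bash
python3 -m jog '[[0,1,0,0,1],[0,1,0,0,1],[0,1,0,0,1],[0,1,0,0,1],[0,0.3,0,0,1]]'; python3 -m jog '[[0,0.2,0,0,1],[0,0.25,0,0,1],[0,0,0,0,1]]'
```

```text
time_s: 20.52
ee_pos: [0.6288, 0.1905, 0.0731]
ee_rot: [1.0, -0.001, 0.0, -0.0]
ft_force: [0.3, 0.6, 0.6]
opening: 0.0002
time_s: 20.9
ee_pos: [0.6287, 0.1869, 0.0728]
ee_rot: [1.0, -0.001, -0.0, -0.0]
ft_force: [0.1, -0.5, -0.0]
opening: 0.0003
```

```bash
python3 -m jog '[[0,0.15,0,0,1],[0,0.15,0,0,1],[0,0,0,0,1]]'; python3 -m jog '[[0,-1,0,0,1],[0,-2,-2,0,1],[-3,-4,-5,0,1],[-5,-5,-3,0,1],[-5,-5,0,0,1]]';python3 -m jog '[[-5,-5,0,0,1],[-5,0,0,0,1],[-5,0,0,0,1],[0,0,0,0,1]]'; python3 - <<'E'
from h import *
s=C['side']['frame'][:,:,::-1];t=C['top']['frame'][:,:,::-1]
cv2.imwrite('pics/m1.png',cv2.resize(s[120:200,250:350],None,fx=7,fy=7,interpolation=2))
cv2.imwrite('pics/m2.png',cv2.resize(t[130:180,225:275],None,fx=12,fy=12,interpolation=2))
cv2.imwrite('pics/m0.png',s)
E
```

```text
time_s: 21.28
ee_pos: [0.6287, 0.1849, 0.073]
ee_rot: [1.0, -0.001, 0.0, -0.001]
ft_force: [0.2, 5.3, -0.5]
opening: 0.0
time_s: 21.9
ee_pos: [0.5174, 0.336, 0.164]
ee_rot: [1.0, -0.001, 0.002, -0.001]
ft_force: [0.5, 0.5, -0.3]
opening: 0.0002
time_s: 22.4
ee_pos: [0.3708, 0.3793, 0.1621]
ee_rot: [1.0, 0.001, 0.0, -0.0]
ft_force: [-0.1, 0.2, 0.1]
opening: 0.0002
```

View pics/m2.png

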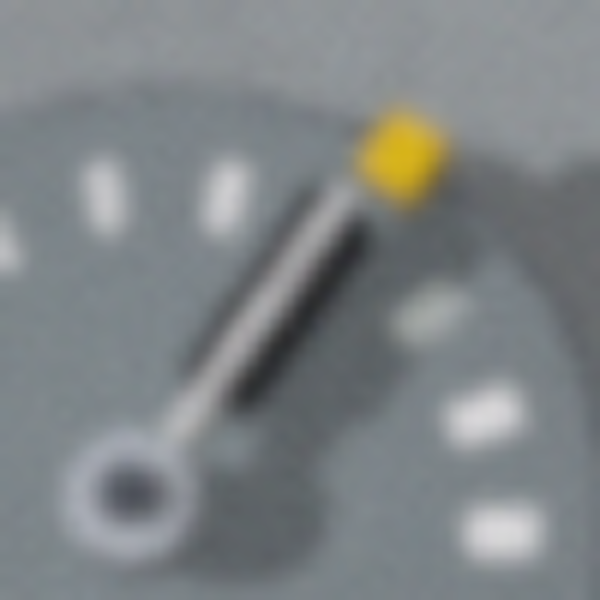

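View pics/m0.png

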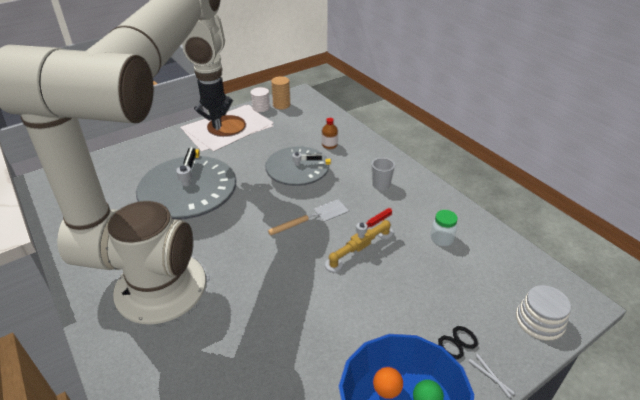

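View pics/m1.png

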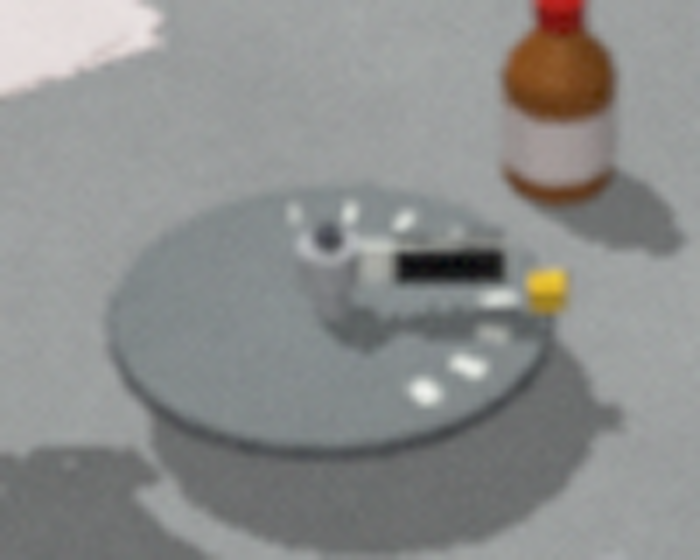

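```bash
python3 -c "
from h import *
a=pl('top',(235.7,171.2),.09)[:2]; v=pl('top',(253.8,145.6),.083)[:2]-a; print(np.arctan2(v[1],v[0]),np.hypot(*v))
from cell import job; print(job.finish_job())"
```

```text
-0.5531779786096119 0.08603069219761053
the job is handed in; nothing more can be done
None
```

I pushed the red lever and then the small tap's black pointer into position, using only the shut fingertips. The job was handed in at about 22 s, and it reported no verdict.

- **Red lever:** I pushed it until it stopped moving while the force rose to 34 N. The top view then showed it in line with the pipe.
- **Black pointer:** It took three pushes, each followed by a check. The final top-view reading is −0.553 rad against −0.568 rad for the clip, which is about 1–2 mm at the tip (limit 8 mm).
- **Disagreement between views:** The side view put the tap's axis about 8 mm away from the top view in y. Before the last 2 mm nudge it read the pointer about 0.05 rad short, where the top view read 0.03 rad. I relied on the top view and did not recompute the side-view angle after the nudge.
- **Other items:** A pixel check before the last nudge found the clip unmoved, and the last pictures show it in the same place. By eye, the bottle, cup, jar and spatula had not moved either. The hand ended clear of everything, with the force reading near zero.

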